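# Slide the standing flashlight into its stall

### The arm

A 6-joint arm with a two-finger parallel gripper is mounted at the origin on the work surface. World frame = base frame: x ahead of the robot, y to its left, z up, the work surface at z = 0. Lengths are in m, angles in rad, forces in N, time in s.
With the tool pointing down it reaches from about 0.4 to 0.825 m from the base axis. Payload 7 kg.
Tool frame: the origin (TCP) lies at the very end of the fingers, on their centre line; the grasp point (between the pads) lies 19 mm behind it (env.hold_point_z is the distance from the TCP to the grasp point, in m); z points along the fingers, y is the direction in which the jaws open and shut (so a half turn about z gives the same grasp; the last joint's range is limited). The gripper opens to 85 mm and grips with 20 to 120 N. Pads are 22 mm wide; open, the fingers measure 114 mm over their backs; the gripper's body (76 mm by 85 mm) begins 54 mm behind the grasp point. The pads swing forward as they close: fully open they stand 13 mm farther back than shut.
Start: joints at [1.427, 0.359, 0.012, 0, -1.224, -0.288], TCP at [0.282, 0.613, 0.231] pointing down, gripper open.
Joint ranges: [-3.07, 3.07], [-1.43, 2.12], [-1.02, 1.25], [-3.03, 1.67], [-3.05, -0], [-3.03, 3.03]. Speed limits (rad/s): [2.39, 2.39, 3.01, 3.14, 3.14, 3.14].

### API

Orientations are given as [roll, pitch, yaw] about the fixed x, y, z axes, in that order (R = Rz(yaw) Ry(pitch) Rx(roll)).
In Python, from station import env gives the robot as it stands.
- The arm moves only by the tool servo_tool, never from a script. Its argument "steps" is a list of rows, each a list of 7 numbers: the turn, a rotation vector about the world's x, y, z in rad, then the shift along the world's x, y, z in m, then the finger opening in m, from 0 to 0.0854. In form: [[rx, ry, rz, tx, ty, tz, fingers], ...]. A call has 1 to 8 rows; each row is the pose to reach, as a shift and turn from the pose commanded when the call began; what a row does not reach only later rows make up. A row lasts 1/8 s, in which the tool goes at most 62.5 mm and 10.7 degrees, less where a joint would pass 70% of its speed; a pose out of reach is approached as far as the arm can. A call with a gripper value outside its range is refused whole. The fingers move at their own pace and stop on an object; "newtons" is the grip in N (left out, the last holds). Time passes only in rows, so rows that repeat a pose let the fingers close. It gives the time, the measured TCP pose, the force and the opening at its end, in the units of the state.
- env.observe(): the state, without advancing time (a new reading comes with each control period).
- env.camera(name): name is "scene" or "top"; returns (picture, depth): 384x512x3 uint8, red, green, blue; 384x512 float32, m along the optical axis (not along the pixel's ray), 0 where there is no reading.
- env.camera_info(name): a dict with "vfov" (degrees; the focal length in pixels is half the picture's height over the tangent of half this angle, whatever the lens; pixels are square), "cx", "cy" (the principal point, pixels), "k1" (the pictures are not rectified: a ray, as slopes to the right and down, at radius r is drawn at 1 + k1 r^2 times it, then the intrinsics apply), "position" and "orientation" of the camera in the world. Camera axes: x right, y up, looking along -z (the intrinsics and any distortion apply to the point x, -y, -z); pixel columns grow to the right and rows downward; lengths in m; the calibration is good to about 2 mm. A picture is of the moment at which its call begins. camera_info takes no time and is no camera call.
- env.close_job(): hands the job in, once; it reports no verdict.
Trained networks look in the newest picture that a camera, given by its name, has taken for a name from the list of things; names that differ only in an ending like _2 or _b are one class to them, and where a whole thing is asked for, a point or a joint stands for the part that bears it (a point fixed in the world has none). Each returns a list of dicts, best first, with "confidence" (0 to 1); they miss things now and then, are a little off and sometimes report something else, mostly with a low value. They report only what shows in the picture. A call takes as long as a camera call.
- env.recognise(camera, name): "at" ([x, y, z] in m, in world coordinates, good to about 4 mm: the middle of the surface that is visible of it).
- env.outline_of(camera, name): "pixels" (384x512 bool, what is visible of it).
- env.pinpoint(camera, name): "at" ([x, y, z] in m, in world coordinates, good to about 4 mm: a listed point, or the origin of a listed thing).
The state is a dict: "time": time; "joint_pos": joint angles; "joint_velocities": joint speeds; "tau": joint torques, N m; "position": TCP position; "orientation": TCP orientation; "contact_force": force on the tool from outside, world axes, zero at the start; "wrist_torque": the same for the moment, N m; "grip_width": finger opening in m.
Only numpy, scipy, OpenCV 4.12 (cv2) and the standard library are available. Lean on these libraries where they do the work, as an engineer would, in place of code of your own. Each camera call takes 0.05 s, during which the arm holds its last target. There are 200 camera calls.

### The job

Push the standing silver flashlight low on its head, gently and without pinching it, so that it slides across the table through the open side of the little wooden stall and ends standing upright with its whole head inside the stall. Never tip it over or lift it, and leave the carousel, the pill organizer, the coaster and the white bottle where they are.

Things in the scene. Friction and masses are not known exactly. Their poses are not given: they have to be found in the camera images.
- flashlight: Silver flashlight, loose, 0.2 kg, standing on its lens, 160 mm tall. Its head, at the bottom, is a cylinder 48 mm across up to 36 mm height; a cone narrows it to 28 mm at 52 mm height; barrel above 28 to 31 mm across. Sliding switch 6 mm proud at its -x. Origin: centre of underside, z up. Pushed at the head (up to about 30 mm height) it slides; pushed high on the barrel it tips.
- stall: Wooden stall fixed to the table: three strips 12 mm thick, 16 mm high, around a space 74 mm wide (y) and 60 mm deep (x), without floor or roof. Origin: centre of that space, on the table. x points from the open side (x = -30 mm) to the back strip's inner face (+30 mm). The flashlight starts before the open side, 155 to 190 mm from the origin along -x, up to 45 mm to either side.
- turntable_edge (a point): Point on the rim of the carousel's turntable, 100 mm from its axis, 26 mm above the table. The carousel is a wooden disc 210 mm across that turns freely, with five amber pill bottles with white caps (tops at 104 mm) and a central post to 176 mm. Not to be disturbed.
- carousel: Black round foot of the carousel, fixed, 140 mm in diameter; origin on the table on the turntable's axis.
- organizer: Clear acrylic seven-compartment pill organizer, loose, 55 x 200 x 33 mm (its x, y, z), origin centre of underside. Not to be disturbed.
- coaster: Round dark wooden coaster, loose, 96 mm diameter, 10 mm thick, origin centre of underside. Not to be disturbed.
- vitamins: White round bottle with a lid, loose, 60 mm diameter, 115 mm tall, origin centre of underside. Not to be disturbed.

How it is judged:
By the outcome, as a careful person would: the job done as asked, in the order asked, and still so for the second after the job is handed in, with the robot touching nothing.
It also fails if it takes over 64 s, if anything falls off the work surface, if the arm or the gripper's body presses on something with over 40 N, if the wrist force passes 120 N, or if a joint passes its speed limit or range.

## Working session

There is one attempt and no reset: what is moved stays moved. The work goes in short steps, Python scripts to look and compute and a tool call to move; the robot and the scene stay as the last step left them, time stands still between calls to the robot, and variables do not carry over. Pictures are saved under pics/ and viewed, about 8 in all and at most 12, crops included, and the job is handed in when it is done.

Besides the shell and the picture viewer there is one more tool, called after "Request:" by a JSON object that holds its "name" and its "arguments". servo_tool: Moves the arm, as the interface text tells. Its arguments: {"type":"object","properties":{"steps":{"type":"array"},"newtons":{"type":"number"}},"required":["steps"]}

```bash
mkdir -p pics; python3 - <<'E'
from station import env
import cv2,numpy as np
for c in("scene","top"):
    p,d=env.camera(c); cv2.imwrite(f"pics/{c}0.png",p[:,:,::-1]); print(c,env.camera_info(c))
    for n in("flashlight","stall","carousel","turntable_edge","organizer","coaster","vitamins"):
        print(n,[(np.round(r["at"],3).tolist(),round(r["confidence"],2)) for r in env.pinpoint(c,n)[:2]])
s=env.observe();print(s)
E
```

```text
scene {'vfov': 44.21959951682, 'cx': 258.67486254344635, 'cy': 187.9991327002115, 'k1': -0.13789592625042868, 'position': array([ 1.38034727, -0.5787928 ,  0.86714039]), 'orientation': array([0.90452946, 0.00995967, 0.94053505])}
flashlight [([0.558, -0.115, -0.002], 0.91)]
stall [([0.564, 0.063, -0.004], 0.91)]
carousel [([0.466, 0.415, 0.002], 0.76)]
turntable_edge [([0.556, 0.436, 0.027], 0.88)]
organizer [([0.569, -0.366, 0.0], 0.7)]
coaster [([0.36, -0.356, 0.002], 0.57)]
vitamins [([0.367, 0.188, -0.001], 0.97)]
top {'vfov': 53.30026930599979, 'cx': 255.77977662903982, 'cy': 185.37817375946776, 'k1': -0.019979010219597016, 'position': array([0.44424832, 0.01831697, 1.16678746]), 'orientation': array([ 0.07239665,  0.03158331, -1.58650195])}
flashlight [([0.556, -0.12, -0.003], 0.83)]
stall [([0.564, 0.067, 0.0], 0.78), ([0.562, 0.44, 0.03], 0.55)]
carousel [([0.467, 0.415, 0.001], 0.71)]
turntable_edge [([0.565, 0.441, 0.031], 0.7)]
organizer [([0.561, -0.364, -0.002], 0.78)]
coaster [([0.365, -0.355, 0.002], 0.74)]
vitamins [([0.372, 0.188, -0.0], 0.78)]
{'time': 0.8, 'joint_pos': array([ 1.42709821e+00,  3.58566147e-01,  1.18900933e-02,  6.20969881e-07,
       -1.22415739e+00, -2.88096644e-01]), 'joint_velocities': array([-0.00051666,  0.00035711,  0.00046379,  0.0009748 ,  0.00059938,
        0.00033302]), 'tau': array([ 9.30476162e-04, -5.82883430e+01,  2.93655396e+01,  6.94162846e+00,
       -3.52008146e-04,  1.26561221e-05]), 'position': array([0.28249446, 0.61298963, 0.23131994]), 'orientation': array([ 3.14155724e+00, -1.11047931e-05, -4.31794552e-01]), 'contact_force': array([-1.21323631, -0.08635691,  0.45150295]), 'wrist_torque': array([-0.07768219, -0.03329085,  0.04634885]), 'grip_width': 0.08516814666819356}
```

View pics/scene0.png

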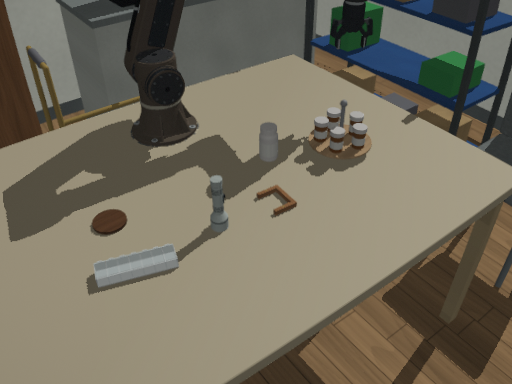

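View pics/top0.png

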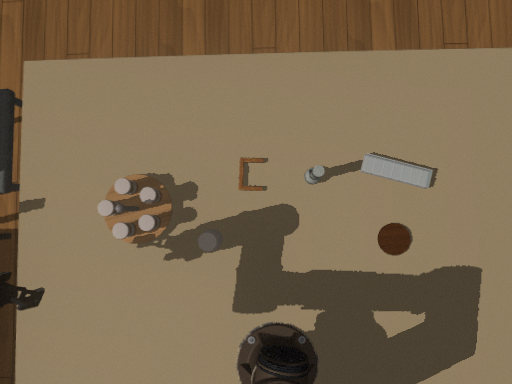

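The scene view shows the flashlight at about (218,205) and the stall at (277,198), with the carousel and bottle to the upper right. In the top view the stall, around (253,174), opens to the right, towards the flashlight's foot at (312,177). So the push runs roughly along +y. Next I measure both precisely.

```bash
cat > h.py <<'E'
from station import env
import numpy as np, cv2
from scipy.spatial.transform import Rotation as R
from scipy.optimize import least_squares
def cloud(c,name,grab=True):
    p,d=env.camera(c); i=env.camera_info(c)
    o=env.outline_of(c,name)
    if not o: return None,None,p
    m=o[0]["pixels"]
    f=p.shape[0]/2/np.tan(np.radians(i["vfov"])/2)
    v,u=np.nonzero(m&(d>0)); K=np.array([[f,0,i["cx"]],[0,f,i["cy"]],[0,0,1]])
    n=cv2.undistortPoints(np.c_[u,v].astype(float)[:,None],K,np.array([i["k1"],0,0,0.]))[:,0]
    z=d[v,u]; P=np.c_[n[:,0]*z,-n[:,1]*z,-z]
    return R.from_euler("xyz",i["orientation"]).apply(P)+i["position"],o[0]["confidence"],p
def head(c):
    P,cf,_=cloud(c,"flashlight")
    if P is None: return None
    q=P[(P[:,2]>.006)&(P[:,2]<.034)]; b=P[P[:,2]>.06]
    def fit(q,r):
        s=least_squares(lambda a:np.hypot(q[:,0]-a[0],q[:,1]-a[1])-r,q[:,:2].mean(0)+[-.01,0],loss="soft_l1",f_scale=.002)
        return s.x.round(4).tolist(),len(q)
    return "head",fit(q,.024) if len(q)>8 else None,"barrel",fit(b,.0147) if len(b)>8 else None,"ztop",P[:,2].max().round(3)
E
python3 - <<'E'
from h import *
for c in("scene","top"):
    print(c,head(c))
    P,cf,_=cloud(c,"stall"); q=P[(P[:,2]>.011)&(P[:,2]<.022)]
    print(cf,len(q),cv2.minAreaRect((q[:,:2]*1000).astype(np.float32)),np.percentile(P[:,2],[5,50,95]))
E
```

```text
scene ('head', ([0.5531, -0.1181], 138), 'barrel', ([0.553, -0.1178], 406), 'ztop', np.float64(0.163))
0.58 289 ((564.4165649414062, 66.919189453125), (75.13888549804688, 101.69967651367188), 87.68846130371094) [0.00108174 0.01445031 0.01890994]
top ('head', ([0.5231, -0.0852], 20), 'barrel', ([0.555, -0.1162], 147), 'ztop', np.float64(0.165))
0.8 264 ((563.4954223632812, 70.50875854492188), (66.99629211425781, 97.80326080322266), 89.0240249633789) [0.00797487 0.01544758 0.01914058]
```

Request:
{"name": "servo_tool", "arguments": {"steps": [[0,0,-0.14,0.02,-0.04,0.02,0.024],[0,0,-0.28,0.05,-0.09,0.03,0.024],[0,0,-0.43,0.07,-0.15,0.03,0.024],[0,0,-0.57,0.1,-0.21,0.03,0.024],[0,0,-0.71,0.12,-0.27,0.03,0.024],[0,0,-0.85,0.14,-0.33,0.03,0.024],[0,0,-1.0,0.16,-0.39,0.03,0.024],[0,0,-1.139,0.18,-0.45,0.03,0.024]]}}

```text
time: 2.2
position: [0.4602, 0.169, 0.2618]
orientation: [-3.141, 0.001, -1.575]
contact_force: [1.5, 0.0, 0.7]
grip_width: 0.0243
```

Request:
{"name": "servo_tool", "arguments": {"steps": [[0,0,0,0.01,-0.04,0,0.024],[0,0,0,0.02,-0.08,0,0.024],[0,0,0,0.03,-0.12,0,0.024],[0,0,0,0.05,-0.17,0,0.024],[0,0,0,0.06,-0.22,0,0.024],[0,0,0,0.07,-0.27,0,0.024],[0,0,0,0.085,-0.31,0,0.024],[0,0,0,0.093,-0.345,0,0.024]]}}

```text
time: 3.2
position: [0.5533, -0.1759, 0.2613]
orientation: [-3.141, -0.0, -1.572]
contact_force: [-0.5, 1.0, 0.2]
grip_width: 0.024
```

Request:
{"name": "servo_tool", "arguments": {"steps": [[0.1,0,0,0,0,0,0.024],[0.2,0,0,0,0,0,0.024],[0.3,0,0,0,0,0,0.024],[0.4,0,0,0,0,0,0.024],[0.5,0,0,0,0,0,0.024],[0.61,0,0,0,0,0,0.024],[0.61,0,0,0,0,0,0.024]]}}

```text
time: 4.08
position: [0.5526, -0.1758, 0.2596]
orientation: [3.138, 0.612, -1.576]
contact_force: [-0.0, -0.7, -0.5]
grip_width: 0.0239
```

Request:
{"name": "servo_tool", "arguments": {"steps": [[0,0,0,0,0,-0.03,0.024],[0,0,0,0,0,-0.06,0.024],[0,0,0,0,0,-0.1,0.024],[0,0,0,0,0,-0.14,0.024],[0,0,0,0,0,-0.17,0.024],[0,0,0,0,0,-0.2,0.024],[0,0,0,0,0,-0.22,0.024],[0,0,0,0,0,-0.22,0.024]]}}

```text
time: 5.08
position: [0.5523, -0.1736, 0.0403]
orientation: [3.139, 0.61, -1.572]
contact_force: [0.2, 0.3, -0.3]
grip_width: 0.024
```

```bash
python3 - <<'E'
from h import *
p,d=env.camera("scene"); q,_=env.camera("top")
a=cv2.resize(p[110:310,80:330],None,fx=2,fy=2); b=cv2.resize(q[100:300,220:420],None,fx=2,fy=2)
a=cv2.resize(a,(450,400)); b=cv2.resize(b,(350,400))
cv2.imwrite("pics/a1.png",np.hstack([a,b])[:,:,::-1])
print(env.observe()["position"],head("scene"))
E
```

```text
[ 0.55344415 -0.17434912  0.04219953] ('head', ([0.5531, -0.1181], 134), 'barrel', ([0.553, -0.1176], 405), 'ztop', np.float64(0.163))
```

View pics/a1.png

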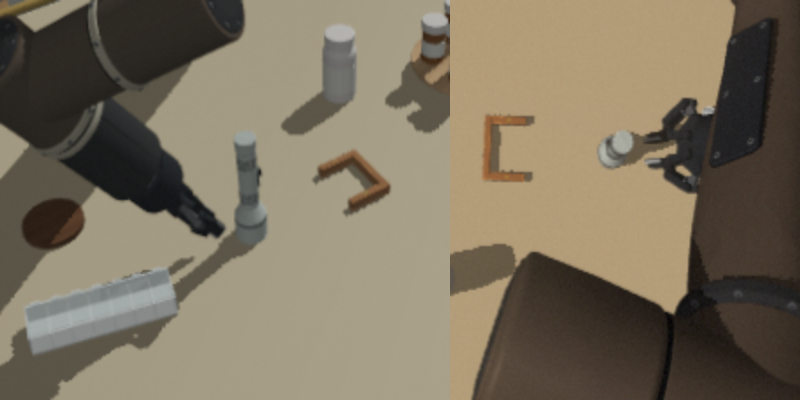

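The tool is behind the flashlight, tilted forward and in line with it. The barrel is clear of the gripper body. Next I lower the fingers and make the first contact.

Request:
{"name": "servo_tool", "arguments": {"steps": [[0,0,0,0.001,0,-0.012,0.024],[0,0,0,0.001,0,-0.024,0.024],[0,0,0,0.001,0.008,-0.025,0.024],[0,0,0,0.001,0.016,-0.025,0.024],[0,0,0,0.001,0.02,-0.025,0.024],[0,0,0,0.001,0.024,-0.025,0.024],[0,0,0,0.001,0.028,-0.025,0.024],[0,0,0,0.001,0.032,-0.025,0.024]]}}

```text
time: 6.28
position: [0.5541, -0.1422, 0.0165]
orientation: [-3.141, 0.609, -1.57]
contact_force: [1.0, -1.2, 0.7]
grip_width: 0.0236
```

Request:
{"name": "servo_tool", "arguments": {"steps": [[0,0,0,0,0.004,0,0.024],[0,0,0,0,0.008,0,0.024],[0,0,0,0.001,0.012,0,0.024],[0,0,0,0.001,0.016,0,0.024],[0,0,0,0.001,0.02,0,0.024],[0,0,0,0.001,0.024,0,0.024],[0,0,0,0.001,0.028,0,0.024],[0,0,0,0.001,0.032,0,0.024]]}}

```text
time: 7.28
position: [0.5549, -0.1099, 0.0163]
orientation: [-3.142, 0.61, -1.571]
contact_force: [-0.4, -2.0, 0.6]
grip_width: 0.0238
```

```bash
python3 - <<'E'
from h import *
p,d=env.camera("scene"); q,_=env.camera("top")
a=cv2.resize(p[110:310,80:330],(450,400)); b=cv2.resize(q[100:300,220:420],(350,400))
cv2.imwrite("pics/a2.png",np.hstack([a,b])[:,:,::-1])
print(env.observe()["position"],head("scene"))
E
```

```text
[ 0.55484381 -0.10954095  0.01633004] ('head', ([0.5523, -0.0832], 108), 'barrel', ([0.5525, -0.0828], 407), 'ztop', np.float64(0.163))
```

View pics/a2.png

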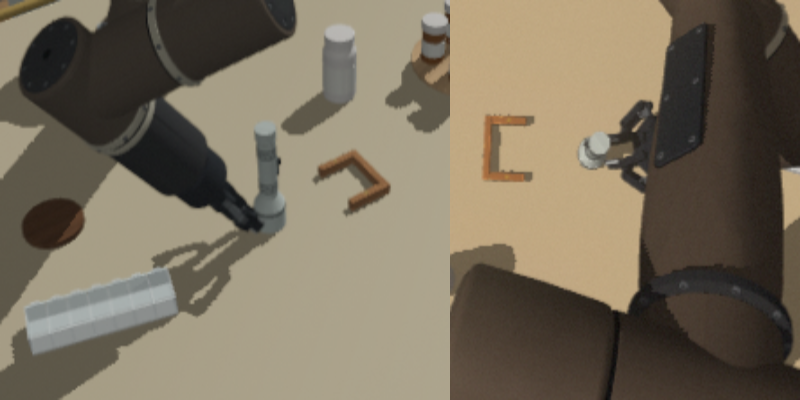

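The flashlight is sliding upright in the finger cradle, with its head near (268,212) in the left crop. I keep pushing and steer slightly towards +x to line up with the stall.

Request:
{"name": "servo_tool", "arguments": {"steps": [[0,0,0,0.0005,0.005,0,0.024],[0,0,0,0.001,0.01,0,0.024],[0,0,0,0.0015,0.015,0,0.024],[0,0,0,0.002,0.02,0,0.024],[0,0,0,0.0025,0.025,0,0.024],[0,0,0,0.003,0.03,0,0.024],[0,0,0,0.0035,0.035,0,0.024],[0,0,0,0.004,0.04,0,0.024]]}}

```text
time: 8.48
position: [0.5589, -0.0698, 0.0163]
orientation: [3.142, 0.61, -1.571]
contact_force: [0.2, -1.6, 0.6]
grip_width: 0.024
```

Request:
{"name": "servo_tool", "arguments": {"steps": [[0,0,0,0.0005,0.005,0,0.024],[0,0,0,0.001,0.01,0,0.024],[0,0,0,0.0015,0.015,0,0.024],[0,0,0,0.002,0.02,0,0.024],[0,0,0,0.0025,0.025,0,0.024],[0,0,0,0.003,0.03,0,0.024],[0,0,0,0.0035,0.035,0,0.024],[0,0,0,0.004,0.04,0,0.024]]}}

```text
time: 9.48
position: [0.5629, -0.0298, 0.0163]
orientation: [-3.142, 0.61, -1.571]
contact_force: [-0.3, -0.3, 0.0]
grip_width: 0.0242
```

```bash
python3 - <<'E'
from h import *
p,d=env.camera("scene"); q,_=env.camera("top")
a=cv2.resize(p[90:290,130:380],(450,400)); b=cv2.resize(q[100:300,180:380],(350,400))
cv2.imwrite("pics/a3.png",np.hstack([a,b])[:,:,::-1])
print(env.observe()["position"],head("scene"),head("top"))
E
```

```text
[ 0.56291283 -0.02950302  0.01638543] ('head', ([0.5604, -0.0032], 86), 'barrel', ([0.5607, -0.0028], 373), 'ztop', np.float64(0.163)) ('head', ([0.525, 0.018], 14), 'barrel', ([0.562, -0.001], 138), 'ztop', np.float64(0.165))
```

View pics/a3.png

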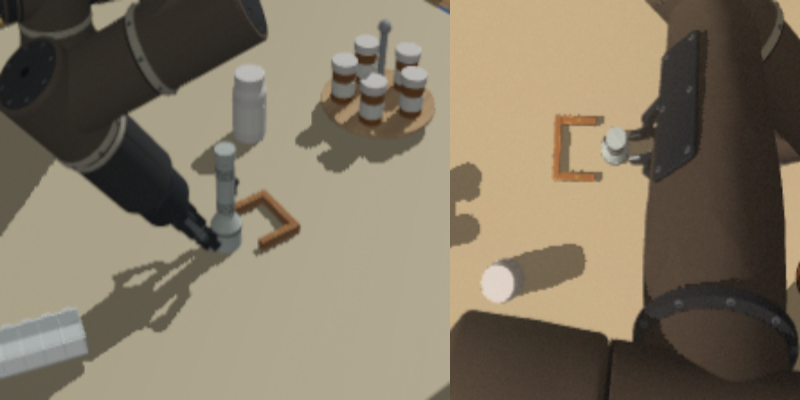

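The head sits right before the opening and centred on it, near (615,150) in the right crop. I push on into the stall.

Request:
{"name": "servo_tool", "arguments": {"steps": [[0,0,0,0.0005,0.004,0,0.024],[0,0,0,0.001,0.008,0,0.024],[0,0,0,0.001,0.012,0,0.024],[0,0,0,0.0015,0.016,0,0.024],[0,0,0,0.0015,0.02,0,0.024],[0,0,0,0.002,0.024,0,0.024],[0,0,0,0.002,0.028,0,0.024],[0,0,0,0.002,0.032,0,0.024]]}}

```text
time: 10.78
position: [0.5649, 0.0021, 0.0163]
orientation: [-3.142, 0.61, -1.571]
contact_force: [-0.1, -0.5, -0.1]
grip_width: 0.0239
```

Request:
{"name": "servo_tool", "arguments": {"steps": [[0,0,0,0,0.004,0,0.024],[0,0,0,0,0.008,0,0.024],[0,0,0,0,0.012,0,0.024],[0,0,0,0,0.016,0,0.024],[0,0,0,0.0005,0.02,0,0.024],[0,0,0,0.0005,0.024,0,0.024],[0,0,0,0.0005,0.028,0,0.024],[0,0,0,0.0005,0.028,0,0.024]]}}

```text
time: 11.78
position: [0.5654, 0.0303, 0.0163]
orientation: [-3.142, 0.61, -1.57]
contact_force: [-1.0, -0.4, -0.1]
grip_width: 0.0237
```

```bash
python3 - <<'E'
from h import *
p,d=env.camera("scene"); q,_=env.camera("top")
a=cv2.resize(p[110:260,190:340],(400,400)); b=cv2.resize(q[120:240,210:330],(400,400))
cv2.imwrite("pics/a4.png",np.hstack([a,b])[:,:,::-1])
print(env.observe()["position"],head("scene"),head("top"))
E
```

```text
[0.56534384 0.03008173 0.01634537] ('head', ([0.564, 0.0605], 114), 'barrel', ([0.5637, 0.0568], 360), 'ztop', np.float64(0.161)) ('head', ([0.5242, 0.0474], 12), 'barrel', ([0.5643, 0.0591], 134), 'ztop', np.float64(0.165))
```

View pics/a4.png

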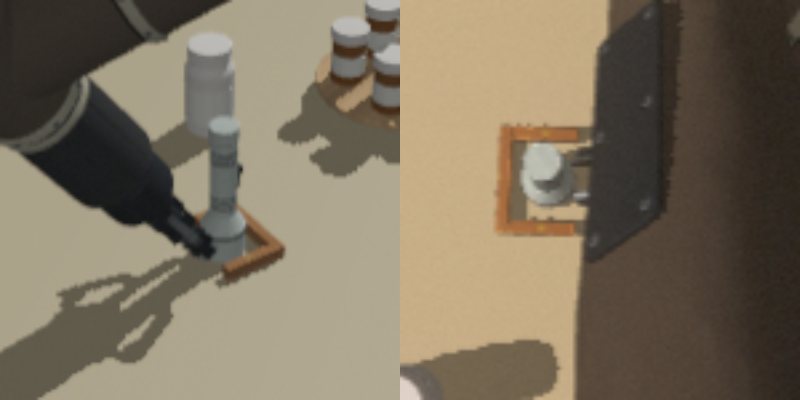

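Inside and centred sideways. The gap to the back strip is about 10 mm, and the head is fully inside once that gap is under 12 mm. A further 7 mm puts it safely within that.

Request:
{"name": "servo_tool", "arguments": {"steps": [[0,0,0,0,0.0015,0,0.024],[0,0,0,0,0.003,0,0.024],[0,0,0,0,0.0045,0,0.024],[0,0,0,0,0.006,0,0.024],[0,0,0,0,0.007,0,0.024],[0,0,0,0,0.007,0,0.024]]}}

```text
time: 12.82
position: [0.5654, 0.037, 0.0163]
orientation: [3.142, 0.61, -1.571]
contact_force: [-0.1, -1.4, -0.1]
grip_width: 0.0239
```

Request:
{"name": "servo_tool", "arguments": {"steps": [[0,0,0,0,-0.005,0,0.024],[0,0,0,0,-0.015,0,0.024],[0,0,0,0,-0.03,0,0.024],[0,0,0,0,-0.05,0.0,0.024],[0,0,0,0,-0.07,0.01,0.024],[0,0,0,0,-0.09,0.03,0.024],[0,0,0,0,-0.11,0.05,0.024],[0,0,0,0,-0.12,0.07,0.024]]}}

```text
time: 13.82
position: [0.5654, -0.0856, 0.0875]
orientation: [-3.141, 0.609, -1.572]
contact_force: [0.6, 0.0, -0.4]
grip_width: 0.0239
```

```bash
python3 - <<'E'
from h import *
p,d=env.camera("scene"); q,_=env.camera("top")
a=cv2.resize(p[110:260,190:340],(400,400)); b=cv2.resize(q[120:240,210:330],(400,400))
cv2.imwrite("pics/a5.png",np.hstack([a,b])[:,:,::-1])
print(env.observe()["position"],head("scene"),head("top"))
for c in("scene","top"):
  for n in("flashlight","stall","organizer","coaster","vitamins","turntable_edge"):
    print(c,n,[np.round(r["at"],3).tolist() for r in env.pinpoint(c,n)[:1]])
E
```

```text
[ 0.56665297 -0.08599827  0.08902887] ('head', ([0.5627, 0.064], 121), 'barrel', ([0.5642, 0.0631], 378), 'ztop', np.float64(0.162)) ('head', ([0.5247, 0.0671], 13), 'barrel', ([0.5645, 0.0652], 131), 'ztop', np.float64(0.164))
scene flashlight [[0.563, 0.067, -0.005]]
scene stall [[0.567, 0.066, -0.005]]
scene organizer [[0.571, -0.366, -0.001]]
scene coaster [[0.362, -0.352, -0.001]]
scene vitamins [[0.371, 0.188, -0.001]]
scene turntable_edge [[0.56, 0.434, 0.028]]
top flashlight [[0.565, 0.062, 0.001]]
top stall [[0.561, 0.069, 0.0]]
top organizer [[0.564, -0.367, -0.002]]
top coaster [[0.364, -0.357, 0.003]]
top vitamins [[0.369, 0.186, -0.0]]
top turntable_edge [[0.564, 0.44, 0.03]]
```

View pics/a5.png

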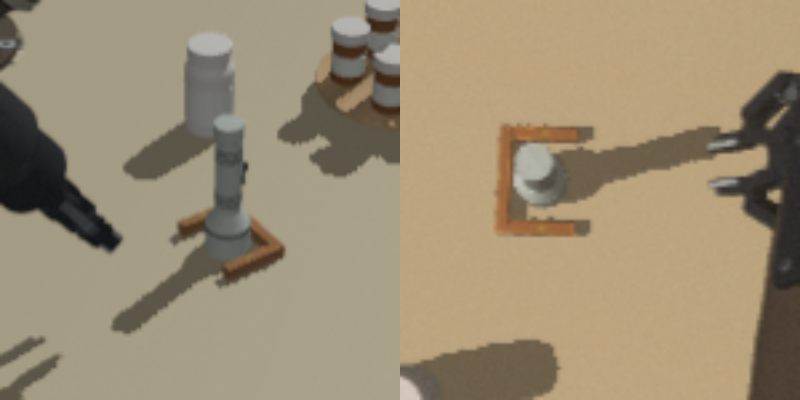

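In the right crop the head's rear edge is at column 566 and the strip ends are at 577–580, so the head is about 10 mm inside the opening. It stands upright, and the arm is clear.

```bash
python3 -c "
from station import env
print(env.close_job(), env.observe()['time'])"
```

```text
the job is handed in; nothing more can be done
the job is handed in; nothing more can be done
```

The flashlight is standing upright in the stall with its whole head inside, and the job was handed in at about 15 s of the 64 s allowed. I pushed it low on the head, about 25 mm up, with the tilted, partly open fingers. It slid about 185 mm at roughly 30–40 mm/s, with about 2 N or less read at the end of each move. Then I backed the gripper off.

**Flashlight position:** both cameras put its centre at about (0.564, 0.064), against about (0.564, 0.065) for the stall's origin. In the top picture the head's rear edge is about 10 mm inside the opening.

**Other objects:** the organizer, coaster, white bottle and carousel rim point all read within about 5 mm of where they started. That is about the accuracy of the trained networks, so it shows no movement.

**Checks that disagreed:** the top camera's fit of the head was unusable, with too few points. Its barrel fit and the scene camera agreed to about 2 mm. The networks' single readings of the stall and flashlight differed by up to 8 mm, so I relied on the fits and the picture for the final position.

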